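# Put the jigger away and latch the caddy gate

### The job

Stand the steel jigger upright on the floor of the wooden bar-tool caddy, then push the caddy's gate shut until its spring latch rides over the keeper and snaps in, so that the gate stays shut by itself. Ease the gate home with steady pressure: no slamming, and never more than about 12 N, also once it has caught. Leave the cup in the caddy and the other things where they are.

Things in the scene. Friction and masses are not known exactly. Their poses are not given: they have to be found in the camera images.
- caddy: open-topped wooden bar-tool caddy fixed to the worktop, 156x200x70 mm; walls 10 mm thick, 70 mm high, floor 8 mm thick. Origin: on the worktop under its middle; x points from the gated front to the back wall, y along the front. Side walls' inner faces at y = +-0.090, their front edges at x = -0.056; back wall's inner face at x = +0.070.
- gate: wooden gate of the caddy's front, flat panel 12x194 mm, z 0.010 to 0.070. Origin: on the upright hinge axis at worktop height, at (-0.070, +0.096, 0) in the caddy's frame. In its own frame it runs from the hinge along -y to y = -0.194; outer face x = -0.006 (to push on), inner face x = +0.006. A 1.5 mm raised disc is in the middle outside. The hinge stays where it is left (friction 0.03 N m).
- gate_push (a point): point on the gate's outer face, 150 mm from the hinge (near the latch end), 40 mm above the worktop; a good place to push. Axes as the gate's: +x is the direction to push. Pushing the latch home takes up to about 9 N here; past the latching point the buffer yields for 2.5 mm more (up to about 12 N), then comes the hard stop.
- latch_housing (a point): centre of the dark steel latch housing (28x33x23 mm) on the gate's inner face near its free end, top 66 mm above the worktop; axes as the gate's. The bevelled bolt sticks out of it along -y.
- keeper_nominal (a point): point on the caddy where the keeper's lip is nominally: a steel lip 5 mm thick on the inner face of the y = -0.090 side wall, behind which the bolt catches. The real keeper is set up to 7 mm farther forward or back along the caddy's x in each start; that is not measured and must be felt. 2.5 mm beyond the latching point the gate meets a hard stop on the keeper.
- gate_angle (a joint): opening angle of the gate (rad): 0 when parallel to the caddy's front, its nominal shut position; grows as the free end swings outward (clockwise from above). Depending on the keeper the latched gate stands anywhere from -0.037 to +0.043 rad. A sprung buffer on the keeper meets the gate 4 mm before latching and pushes it out again by some mm if the bolt has not caught.
- bolt (a joint): retraction of the bevelled spring bolt (m): 0 fully out, 0.010 fully in; sprung out with 2 to 3.5 N. Its 30 degree bevel faces into the caddy, its square face outward. Over the last 19 mm of the gate end's travel the keeper pushes it in by about 7 mm, then it snaps out behind the lip.
- jigger: steel spirit measure, hourglass shape, 42 mm in diameter, 80 mm tall, 50 to 105 g, standing on the worktop; origin at the centre of its underside, z up. It can be gripped across its upper rim (42 mm), some 60 mm above its underside.
- steel_cup: small steel cup, 49 mm in diameter, 34 mm tall, standing in the caddy's back corner on the hinge side, near (0.040, 0.055) in the caddy's frame; origin at the centre of its underside. Leave alone.
- shot_glass: clear shot glass, 47 mm in diameter, 58 mm tall, on the worktop; origin at the centre of its underside. Leave alone. (A second such glass far to the right is fixed clutter.)
- lemon: lemon, 83 x 58 x 58 mm, lying on the worktop; origin at the centre of its underside. Leave alone.
- mug: green mug with a handle, 86 x 125 x 96 mm, on the worktop; origin at the centre of its underside. Leave alone.
Mind the look-alikes: they are no part of the job. Leave any orange or red look-alike of the jigger alone.

How it is judged:
By the outcome, as a careful person would: the job done as asked, in the order asked, and still so for the second after the job is handed in, with the robot touching nothing.
It also fails if it takes over 64 s, if anything falls off the work surface, if the arm or the gripper's body presses on something with over 40 N, if the wrist force passes 120 N, or if a joint passes its speed limit or range.

### The arm

A 6-joint arm with a two-finger parallel gripper is mounted at the origin on a cart in front of the work surface, level with it; the furniture and walls round the work are solid. World frame = base frame: x ahead of the robot, y to its left, z up, the work surface at z = 0. Lengths are in mm, angles in rad, forces in N, time in s.
With the tool pointing down it reaches from about 300 to 775 mm from the base axis. Payload 14.6 kg.
Tool frame: the origin (TCP) lies midway between the tips of the shut fingers; the grasp point (between the pads) lies 19 mm behind it; z points along the fingers, y is the direction in which the jaws open and shut (so a half turn about z gives the same grasp; the last joint's range is limited). The gripper opens to 85 mm and grips with 20 to 120 N. Pads are 22 mm wide; open, the fingers measure 114 mm over their backs; the gripper's body (76 mm by 85 mm) begins 54 mm behind the grasp point. The pads swing forward as they close: fully open they stand 13 mm farther back than shut.
Start: joints at [-1.198, 0.3, 1.521, -0, 1.321, -0.067], TCP at [234.159, -497.653, 196.781] pointing down, gripper open.
Joint ranges: [-3.03, 3.03], [-0.79, 2.21], [0.23, 2.52], [-1.04, 4.18], [0, 3.07], [-2.55, 2.55]. Speed limits (rad/s): [2.22, 2.22, 2.57, 3.14, 3.14, 3.14].

### API

Orientations are given as a unit quaternion [w, x, y, z].
In Python, from plant import arm gives the robot as it stands. The module is installed in compiled form; this text tells all that it offers.
- The arm moves only by the shell command python3 -m inch 'ROWS' [FORCE]. ROWS is text: rows parted by semicolons, each of 7 numbers parted by spaces: the shift along the tool's x, y, z in mm, then the turn, a rotation vector about the tool's x, y, z in degrees, then the gripper's target within -1 to 1 (shut at 1, half-way at 0, fully open at -1). A call has 1 to 5 rows; each row shifts and turns the commanded pose from where the row before left it, along the tool's axes as they then stand; what a row does not reach is not made up. A row lasts 1/8 s, in which the tool goes at most 62.5 mm and 10.7 degrees, less where a joint would pass 70% of its speed; a pose out of reach is approached as far as the arm can. A call with a gripper value outside its range is refused whole. The fingers move at their own pace and stop on an object; FORCE is the grip in N (left out, the last holds). Time passes only in rows, so rows that do not move let the fingers close. It gives the time, the measured TCP pose, the force and the opening at its end, in the units of the state.
- arm.state(): the state, without advancing time (a new reading comes with each control period).
- arm.grab_frame(name): name is "scene" or "side" or "wrist"; returns the picture (420x560x3 uint8, blue, green, red); there is no depth.
- arm.camera_info(name): a dict with "fovy" (degrees; the focal length in pixels is half the picture's height over the tangent of half this angle, whatever the lens; pixels are square), "cx", "cy" (the principal point, pixels), "extrinsics" (4x4, takes a point from camera to world coordinates); the wrist camera has in their place "tool_from_camera" (4x4, takes a point from camera to tool coordinates, whose origin is the TCP and whose axes are the flange's). Camera axes: x right, y down, z forward; pixel columns grow to the right and rows downward; lengths in mm; the calibration is good to about 2 mm. A picture is of the moment at which its call begins: read the wrist's pose just before it. camera_info takes no time and is no camera call.
- arm.hand_in(): hands the job in, once; it reports no verdict.
The state is a dict: "clock": time; "qpos": joint angles; "joint_vel": joint speeds; "joint_efforts": joint torques, N m; "position": TCP position; "tool_rot": TCP orientation; "wrist_force": force on the tool from outside, world axes, zero at the start; "torque": the same for the moment, N m; "width": opening from 0.0 (shut) to 1.0 (fully open).
Only numpy, scipy, OpenCV 4.12 (cv2) and the standard library are available. Lean on these libraries where they do the work, as an engineer would, in place of code of your own. Each camera call takes 0.05 s, during which the arm holds its last target.

## Working session

There is one attempt and no reset: what is moved stays moved. The work goes in short steps, Python scripts to look and compute and a shell command to move; the robot and the scene stay as the last step left them, time stands still between calls to the robot, and variables do not carry over. Pictures are saved under pics/ and viewed, and the job is handed in when it is done.

```bash
mkdir -p pics; ls; python3 - <<'E'
from plant import arm
import cv2,numpy as np
np.set_printoptions(precision=4,suppress=True)
print(arm.state())
for n in("scene","side","wrist"):
    cv2.imwrite(f"pics/{n}0.png",arm.grab_frame(n)); print(n,arm.camera_info(n))
E
```

```text
pics
{'clock': 0.0, 'qpos': array([-1.1976,  0.3005,  1.5216, -0.0001,  1.3207, -0.0666]), 'joint_vel': array([ 0.0005,  0.    ,  0.0011, -0.0008,  0.0001,  0.0019]), 'joint_efforts': array([ -0.0002, -54.3506, -36.1791,  -0.0001,   0.0041,  -0.    ]), 'position': array([ 234.037 , -497.4036,  196.1842]), 'tool_rot': array([-0.0006,  0.9759,  0.2181, -0.0001]), 'wrist_force': array([ 0.0072, -0.2243,  0.3529]), 'torque': array([ 0.0394, -0.0077, -0.0363]), 'width': 0.9992362431187977}
scene {'fovy': 46.244064849836036, 'cx': 278.6563553283038, 'cy': 207.31415274728803, 'extrinsics': array([[  -0.8691,   -0.2581,    0.4218,  -88.1096],
       [  -0.4941,    0.4184,   -0.7621, 1232.7897],
       [   0.0202,   -0.8708,   -0.4912,  772.6459],
       [   0.    ,    0.    ,    0.    ,    1.    ]])}
side {'fovy': 50.909629591370006, 'cx': 279.389736514869, 'cy': 217.15630785947042, 'extrinsics': array([[ -0.9249,   0.2168,  -0.3123, 839.3612],
       [  0.3797,   0.5666,  -0.7313, 881.8479],
       [  0.0184,  -0.795 ,  -0.6064, 693.2256],
       [  0.    ,   0.    ,   0.    ,   1.    ]])}
wrist {'fovy': 69.54685893623838, 'cx': 279.9989618911619, 'cy': 208.3121657754516, 'tool_from_camera': array([[   0.0007,   -0.9525,   -0.3046,   77.0477],
       [   1.    ,    0.0006,    0.0004,    0.9008],
       [  -0.0002,   -0.3046,    0.9525, -178.29  ],
       [   0.    ,    0.    ,    0.    ,    1.    ]])}
```

View pics/scene0.png

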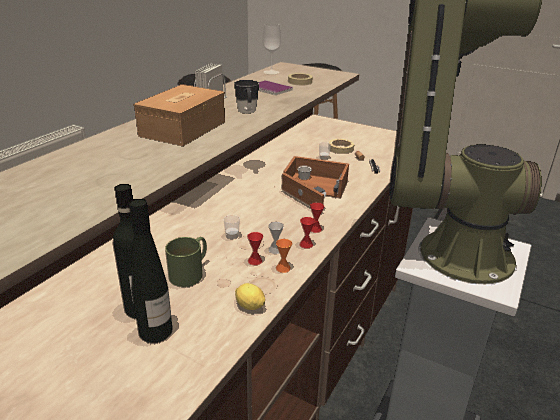

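View pics/side0.png

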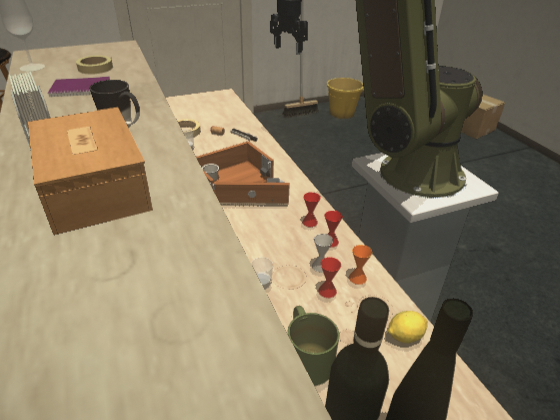

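View pics/wrist0.png

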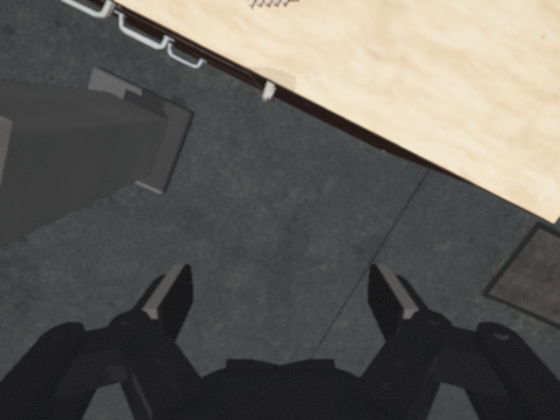

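The scene picture shows the steel jigger at about (276,237), ringed by red and orange look-alikes, and the caddy at about (315,180). In the side view the jigger is at about (322,253). I'll zoom in on both.

```bash
python3 - <<'E'
import cv2
a=cv2.imread("pics/scene0.png")[140:290,210:370]; b=cv2.imread("pics/side0.png")[130:310,190:390]
cv2.imwrite("pics/z1.png",cv2.resize(a,None,fx=5,fy=5,interpolation=2)[:600]) if 0 else cv2.imwrite("pics/z1.png",cv2.resize(a,(640,600),interpolation=2))
cv2.imwrite("pics/z2.png",cv2.resize(b,(666,600),interpolation=2))
E
```

```text
(no output)
```

View pics/z1.png

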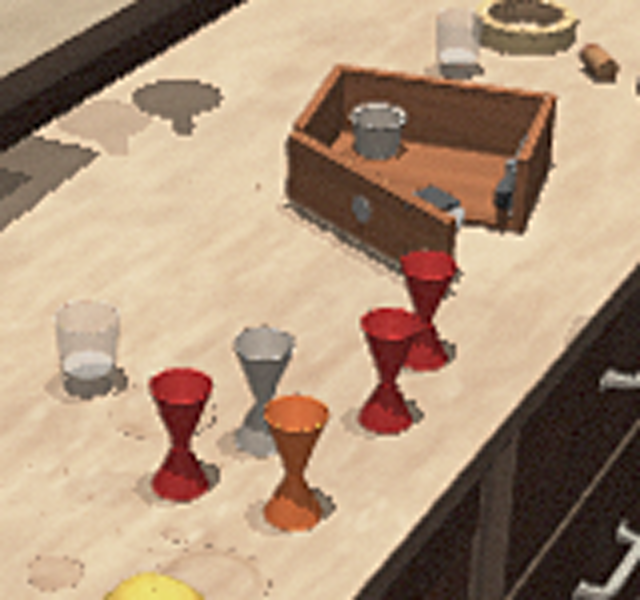

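View pics/z2.png

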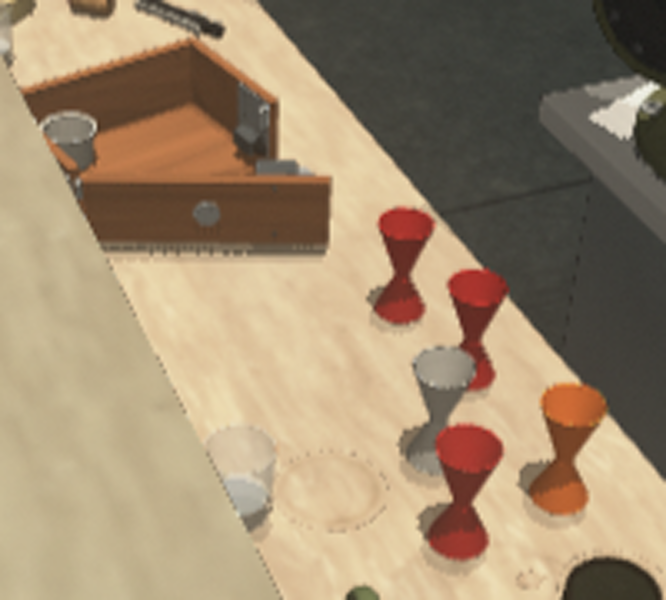

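```bash
cat > h.py <<'E'
import numpy as np, cv2
from plant import arm
from scipy.spatial.transform import Rotation as R
np.set_printoptions(precision=2,suppress=True)
def cam(n,st=None):
    i=arm.camera_info(n)
    f=210/np.tan(np.radians(i['fovy']/2)); K=np.array([[f,0,i['cx']],[0,f,i['cy']],[0,0,1]])
    if n=='wrist':
        T=np.eye(4); q=st['tool_rot']; T[:3,:3]=R.from_quat([q[1],q[2],q[3],q[0]]).as_matrix(); T[:3,3]=st['position']
        E=T@i['tool_from_camera']
    else: E=i['extrinsics']
    return K,np.array(E)
def ray(c,p):
    K,E=c; d=E[:3,:3]@np.linalg.solve(K,[p[0],p[1],1]); return E[:3,3],d/np.linalg.norm(d)
def plane(c,p,z):
    o,d=ray(c,p); return o+d*(z-o[2])/d[2]
def tri(c1,p1,c2,p2):
    o1,d1=ray(c1,p1);o2,d2=ray(c2,p2)
    s=np.linalg.lstsq(np.c_[d1,-d2],o2-o1,rcond=None)[0]; a=o1+s[0]*d1;b=o2+s[1]*d2
    return (a+b)/2,np.linalg.norm(a-b)
def proj(c,P):
    K,E=c; q=np.linalg.inv(E)@np.r_[P,1]; u=K@q[:3]; return u[:2]/u[2]
def toolR(st):
    q=st['tool_rot']; return R.from_quat([q[1],q[2],q[3],q[0]]).as_matrix()
E
python3 - <<'E'
from h import *
S=cam('scene');D=cam('side')
s=lambda x,y:(x/4+210-.4,y/4+140-.4); d=lambda x,y:(x/3.33+190-.4,y/3.33333+130-.4)
print('jigger rim',tri(S,s(265,343),D,d(444,367)))
print('base',plane(S,s(258,437),0),plane(D,d(430,457),0))
print('gate end top',tri(S,s(455,225),D,d(330,180)))
print('disc',tri(S,s(362,208),D,d(207,213)))
print('gate hinge top scene',plane(S,s(290,140),70))
print('backleft',plane(S,s(338,68),70)); print('backright',tri(S,s(555,97),D,d(192,40)),plane(S,s(555,97),70))
print('side front top',plane(D,d(277,102),70))
for n,p in dict(red1=(180,387),or_=(297,415),red2=(390,325),red3=(428,267)).items(): print(n,plane(S,s(*p),80))
print('cup',plane(S,s(378,117),42)); print('glass',plane(S,s(88,320),58))
E
```

```text
jigger rim (array([465.05, 247.49,  78.67]), np.float64(1.4511988356059213))
base [470.   245.19   0.  ] [469.38 248.72   0.  ]
gate end top (array([438.46,  -0.24,  64.89]), np.float64(0.8128902066910358))
disc (array([531.85, -26.39,  40.99]), np.float64(1.523499630715664))
gate hinge top scene [614.14 -54.1   70.  ]
backleft [ 650.23 -205.99   70.  ]
backright (array([ 463.71, -258.38,   65.93]), np.float64(1.4309449801333258)) [ 460.96 -251.44   70.  ]
side front top [ 435.73 -119.95   70.  ]
red1 [484.11 324.12  80.  ]
or_ [403.45 313.2   80.  ]
red2 [403.01 182.95  80.  ]
red3 [416.21  95.82  80.  ]
cup [ 599.23 -187.25   42.  ]
glass [603.82 255.28  58.  ]
```

```bash
python3 -m inch '43 -28 -12 0 0 0 -1;43 -28 -12 0 0 0 -1;43 -28 -12 0 0 0 -1;43 -28 -12 0 0 0 -1;43 -28 -12 0 0 0 -1' && python3 -m inch '43 -28 0 0 0 0 -1;43 -28 0 0 0 0 -1;43 -28 0 0 0 0 -1;43 -28 0 0 0 0 -1;43 -28 0 0 0 0 -1' && python3 -m inch '0 0 0 0 0 -10 -1;0 0 0 0 0 -10 -1;0 0 0 0 0 -10 -1;0 0 0 0 0 -10 -1;0 0 0 0 0 -10 -1'
python3 - <<'E'
from h import *
st=arm.state(); print(st['clock'],st['position'],toolR(st)); im=arm.grab_frame('wrist'); cv2.imwrite('pics/w1.png',im)
import pickle; pickle.dump(st,open('w1.pkl','wb'))
E
```

```text
clock: 0.78
position: [369.6, -277.9, 257.1]
tool_rot: [-0.0, 0.976, 0.218, -0.0]
wrist_force: [0.8, -0.5, -0.5]
width: 1.003
clock: 1.4
position: [504.6, -59.6, 256.7]
tool_rot: [-0.0, 0.976, 0.218, -0.0]
wrist_force: [0.5, -0.3, 0.8]
width: 0.997
clock: 2.02
position: [503.9, -61.2, 256.5]
tool_rot: [-0.0, 0.791, 0.612, -0.0]
wrist_force: [0.6, 0.3, 0.5]
width: 0.999
2.025 [503.93 -61.18 256.54] [[ 0.25  0.97 -0.  ]
 [ 0.97 -0.25  0.  ]
 [-0.   -0.   -1.  ]]
```

View pics/w1.png

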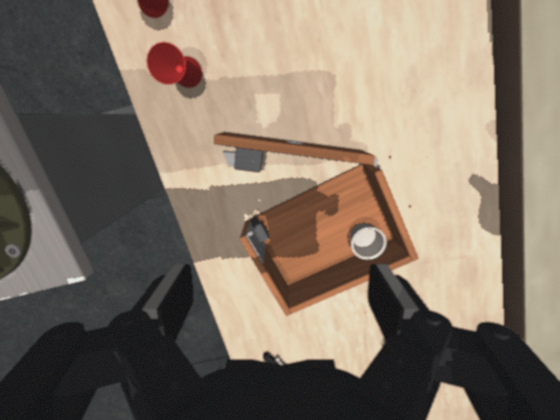

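The wrist view shows the whole caddy. The outer top corners are at about (290,312), (416,256) and (243,235), the gate's top edge runs from (216,138) to (372,156), and the cup is at (368,241). I'll refine these in a zoom.

```bash
python3 - <<'E'
import cv2
a=cv2.imread("pics/w1.png")[120:320,200:430]
cv2.imwrite("pics/z3.png",cv2.resize(a,(690,600),interpolation=2))
E
```

```text
(no output)
```

View pics/z3.png

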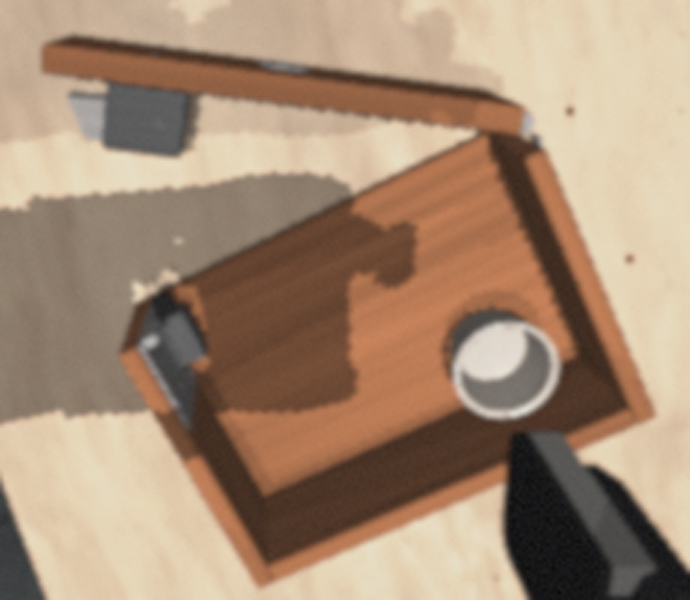

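```bash
cat > est.py <<'E'
from h import *
import pickle
st=pickle.load(open('w1.pkl','rb')); W=cam('wrist',st)
z=lambda x,y:(x/3+200-.33,y/3+120-.33)
P={k:plane(W,z(*p),70)[:2] for k,p in dict(bn=(263,587),bh=(653,412),fn=(122,350),go=(43,45),gi=(43,73),ho=(480,90),).items()}
S=cam('scene');D=cam('side')
if __name__=='__main__':
    for k in P: print(k,P[k])
    print('back len',np.linalg.norm(P['bh']-P['bn']),'side len',np.linalg.norm(P['fn']-P['bn']),'(200,136)')
    # height check gate end
    print(tri(W,z(43,45),S,(455/4+209.6,225/4+139.6)),tri(W,z(43,45),D,(330/3.33+189.6,180/3.333+129.6)))
    print('bn h',tri(W,z(263,587),S,(555/4+209.6,97/4+139.6)))
# fit caddy pose from corners
A=np.array([[80,-100],[80,100],[-56,-100]]);B=np.array([P['bn'],P['bh'],P['fn']])
a=A-A.mean(0);b=B-B.mean(0)
th=np.arctan2((a[:,0]*b[:,1]-a[:,1]*b[:,0]).sum(),(a*b).sum())
Rc=np.array([[np.cos(th),-np.sin(th)],[np.sin(th),np.cos(th)]]); c=B.mean(0)-Rc@A.mean(0)
w=lambda p:c+Rc@np.array(p,float)
hinge=w((-70,96))
if __name__=='__main__':
    print('caddy',c,'th deg',np.degrees(th),'res',B-(A@Rc.T+c))
    print('hinge',hinge)
    mid=(P['go']+P['gi'])/2; v=mid-hinge; v=Rc.T@v; print('gate end rel',v,np.linalg.norm(v),'open',np.degrees(np.arctan2(-v[0],-v[1])))
    v=Rc.T@(P['ho']-P['go']); print('edge angle',np.degrees(np.arctan2(v[0],v[1])))
    print('jig target',w((15,-25)),'cup',plane(W,z(505,368),42)[:2],Rc.T@(plane(W,z(505,368),42)[:2]-c))
    mp=R.identity
    print('red',plane(W,(167,62),80))
E
python3 est.py
```

```text
bn [ 463.93 -257.91]
bh [ 654.32 -211.64]
fn [ 434.07 -124.2 ]
go [441.31   7.41]
gi [437.93  -2.85]
ho [604.07 -52.46]
back len 195.9312331074409 side len 137.01314189588496 (200,136)
(array([438.44,   6.19,  66.96]), np.float64(4.868224232020493)) (array([441.71,   7.36,  70.77]), np.float64(0.4624580124328564))
bn h (array([ 463.74, -260.28,   66.2 ]), np.float64(1.0687667778753516))
caddy [ 542.16 -156.67] th deg -77.06034968187006 res [[ 1.31 -0.89]
 [-3.22  0.6 ]
 [ 1.9   0.29]]
hinge [620.05 -66.95]
gate end rel [-107.87 -160.35] 193.25297079023858 open 33.92978016582842
edge angle 33.13449347715516
jig target [ 521.16 -176.88] cup [ 599.48 -188.5 ] [43.86 48.74]
red [418.67  91.95  80.  ]
```

```bash
python3 -m inch '54 -22 0 0 0 0 -1;54 -22 0 0 0 0 -1;54 -22 0 0 0 0 -1;54 -22 0 0 0 0 -1;54 -22 0 0 0 0 -1' && python3 -m inch '0 0 0 0 0 -10 -1;0 0 0 0 0 -10 -1;0 0 0 0 0 0 -1;0 0 0 0 0 0 -1'
python3 - <<'E'
from h import *
st=arm.state(); print(st['clock'],st['position'],toolR(st)); im=arm.grab_frame('wrist'); cv2.imwrite('pics/w2.png',im)
import pickle; pickle.dump(st,open('w2.pkl','wb'))
E
```

```text
clock: 2.7
position: [466.1, 229.7, 256.8]
tool_rot: [0.0, 0.793, 0.609, -0.0]
wrist_force: [1.7, -1.0, -0.7]
width: 0.996
clock: 3.2
position: [466.7, 227.8, 256.7]
tool_rot: [-0.0, 0.676, 0.737, -0.0]
wrist_force: [-0.4, 0.8, -0.2]
width: 0.998
3.2 [466.68 227.78 256.72] [[-0.09  1.   -0.  ]
 [ 1.    0.09 -0.  ]
 [-0.   -0.   -1.  ]]
```

View pics/w2.png

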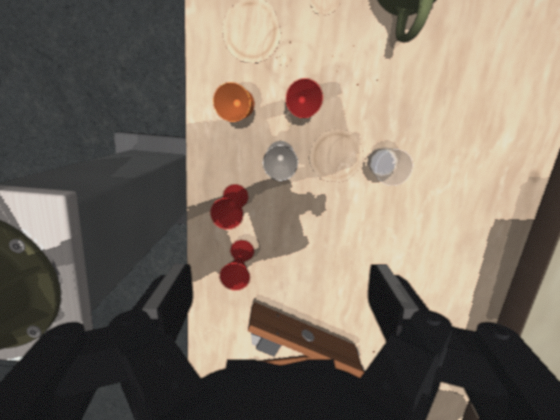

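The jigger's rim is at about (280,162), with open space to its left and right (the jaw direction). The nearest neighbours are red at (304,98), orange at (233,102) and red at (227,212).

```bash
python3 - <<'E'
from h import *
import pickle
st=pickle.load(open('w2.pkl','rb'));W=cam('wrist',st);im=cv2.imread('pics/w2.png')
a=im[130:195,245:315]
hsv=cv2.cvtColor(a,cv2.COLOR_BGR2HSV);m=((hsv[...,1]<45)).astype('uint8')*255
cs,_=cv2.findContours(m,0,2);c=max(cs,key=cv2.contourArea);(x,y),r=cv2.minEnclosingCircle(c);print(x+245,y+130,r,cv2.boundingRect(c))
big=cv2.resize(a,None,fx=8,fy=8,interpolation=2); cv2.imwrite('pics/z4.png',big)
for p in [(x+245,y+130),(280.5,162.5)]:
  print(plane(W,p,80)); print(tri(W,p,cam('scene'),(275.85,225.35)),tri(W,p,cam('side'),(323,240)))
E
```

```text
280.0 160.9375 20.16204071044922 (17, 11, 36, 41)
[464.28 249.26  80.  ]
(array([464.03, 249.2 ,  80.62]), np.float64(0.5743109230515838)) (array([464.72, 248.57,  77.48]), np.float64(0.9987056922933276))
[465.03 247.48  80.  ]
(array([464.92, 247.3 ,  79.35]), np.float64(0.2698174328130101)) (array([464.82, 247.13,  76.62]), np.float64(0.6446604570990949))
```

View pics/z4.png

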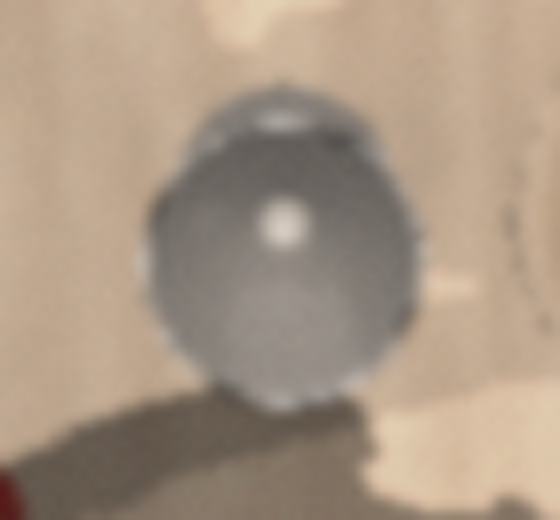

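```bash
python3 -m inch '19 0 40 0 0 0 -1;0 0 45 0 0 0 -1;0 0 45 0 0 0 -1;0 0 30 0 0 0 -1;0 0 0 0 0 0 -1' && python3 -m inch '0 0 30 0 0 0 -1;0 0 20 0 0 0 -1;0 0 5 0 0 0 -1;0 0 0 0 0 0 -1;0 0 0 0 0 0 -1'
python3 - <<'E'
from h import *
st=arm.state(); print(st['position'],st['wrist_force']); cv2.imwrite('pics/w3.png',arm.grab_frame('wrist'))
E
```

```text
clock: 3.88
position: [464.0, 246.3, 95.2]
tool_rot: [-0.001, 0.675, 0.738, -0.002]
wrist_force: [0.1, 0.0, 1.0]
width: 1.001
clock: 4.5
position: [465.6, 247.1, 43.1]
tool_rot: [0.0, 0.674, 0.738, 0.001]
wrist_force: [0.3, 0.0, -0.8]
width: 1.003
[465.58 247.1   43.05] [ 0.31  0.   -0.79]
```

View pics/w3.png

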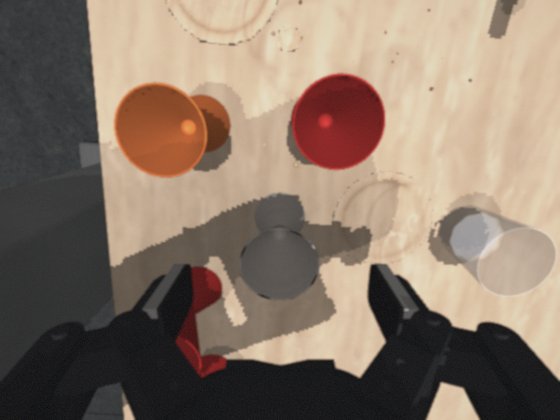

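The jigger's rim at (279,264) lies midway between the fingers at (180,290) and (382,290). I'll check its position along the tool's x axis before closing.

```bash
python3 - <<'E'
from h import *
st=arm.state();W=cam('wrist',st)
print(plane(W,(279,264),80), st['position'])
for z in (43,56,62,75): print(z,proj(W,np.r_[st['position'][:2],z]))
E
python3 -m inch '0 0 0 0 0 0 0.2;0 0 0 0 0 0 0.4;0 0 0 0 0 0 0.6;0 0 0 0 0 0 1;0 0 0 0 0 0 1' 35; python3 -m inch '0 0 0 0 0 0 1;0 0 0 0 0 0 1'
```

```text
[464.28 248.15  80.  ] [465.46 247.05  42.84]
43 [280.79 237.88]
56 [280.87 246.53]
62 [280.92 250.93]
75 [281.02 261.53]
clock: 5.18
position: [465.2, 247.0, 42.4]
tool_rot: [0.0, 0.674, 0.738, 0.0]
wrist_force: [-1.6, -1.0, 5.5]
width: 0.443
clock: 5.42
position: [465.2, 247.0, 42.4]
tool_rot: [0.0, 0.674, 0.738, 0.0]
wrist_force: [-2.1, -0.4, 6.1]
width: 0.439
```

```bash
python3 -m inch '0 0 -8 0 0 0 1;0 0 -20 0 0 0 1;0 0 -35 0 0 0 1;0 0 -40 0 0 0 1;0 0 -35 0 0 0 1' 35;python3 -m inch '0 0 0 0 0 0 1;0 0 0 0 0 0 1'
python3 - <<'E'
from h import *
import pickle
st=arm.state(); print(st['position'],st['wrist_force'],st['width']);pickle.dump(st,open('w4.pkl','wb')); cv2.imwrite('pics/w4.png',arm.grab_frame('wrist')); cv2.imwrite('pics/s4.png',arm.grab_frame('side'))
E
```

```text
clock: 6.05
position: [464.9, 246.8, 181.6]
tool_rot: [0.0, 0.674, 0.738, 0.0]
wrist_force: [-1.0, 0.7, -1.1]
width: 0.443
clock: 6.3
position: [464.5, 246.7, 179.1]
tool_rot: [-0.0, 0.674, 0.738, -0.0]
wrist_force: [0.1, 0.3, -1.1]
width: 0.438
[464.55 246.67 179.13] [ 0.09  0.28 -1.1 ] 0.43752066819240454
```

View pics/w4.png

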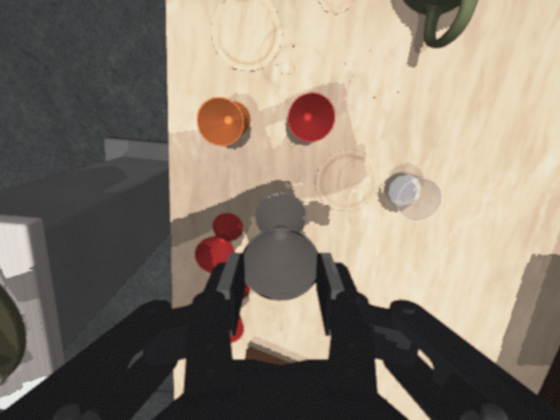

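View pics/s4.png

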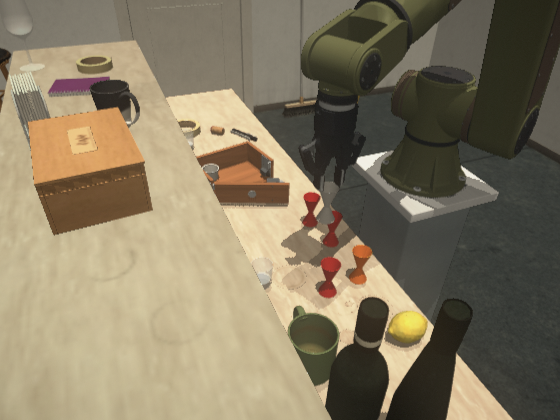

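```bash
python3 -m inch '-25 1 0 0 0 0 1;-45 2 0 0 0 0 1;-45 2 0 0 0 0 1;-45 2 0 0 0 0 1;-45 2 0 0 0 0 1' && python3 -m inch '-45 2 0 0 0 0 1;-45 2 0 0 0 0 1;-45 2 0 0 0 0 1;-42 2 0 0 0 0 1;-30 1 0 0 0 0 1' && python3 -m inch '-15 0 0 0 0 0 1;0 0 0 0 0 -7.7 1;0 0 0 0 0 0 1;0 0 0 0 0 0 1'
python3 - <<'E'
from h import *
import pickle
st=arm.state(); print(st['position'],st['wrist_force'],st['width'],toolR(st));pickle.dump(st,open('w5.pkl','wb')); cv2.imwrite('pics/w5.png',arm.grab_frame('wrist'))
E
```

```text
clock: 7.02
position: [492.2, 42.1, 179.0]
tool_rot: [-0.001, 0.674, 0.738, -0.001]
wrist_force: [0.5, 0.8, -1.7]
width: 0.432
clock: 7.65
position: [519.8, -163.5, 178.7]
tool_rot: [-0.001, 0.675, 0.738, -0.0]
wrist_force: [0.3, 0.2, -1.4]
width: 0.433
clock: 8.15
position: [521.5, -176.2, 179.6]
tool_rot: [-0.0, 0.624, 0.781, -0.0]
wrist_force: [-0.1, -0.5, -1.1]
width: 0.434
[ 521.53 -176.23  179.63] [-0.05 -0.47 -1.12] 0.4337513195504544 [[-0.22  0.98 -0.  ]
 [ 0.98  0.22  0.  ]
 [ 0.   -0.   -1.  ]]
```

View pics/w5.png

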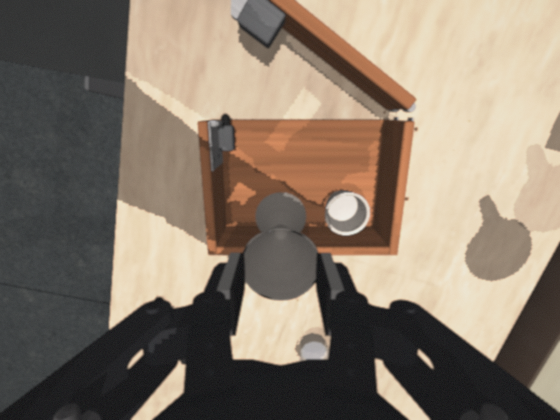

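```bash
python3 - <<'E'
import pickle,est
from h import *
st=pickle.load(open('w5.pkl','rb'));W=cam('wrist',st)
for k,p in dict(fn=(199.5,122),bn=(208.5,254.5),bh=(398,254),gate_end_hinge=(410,107)).items():
    q=plane(W,p,70)[:2]; print(k,q,est.Rc.T@(q-est.c))
print('cup',est.Rc.T@(plane(W,(347,212),42)[:2]-est.c))
print('tcp in caddy',est.Rc.T@(st['position'][:2]-est.c))
print('jig rim rel', plane(W,(280,265),st['position'][2]+37.6)-st['position'])
print('jig base rel', plane(W,(280,212),st['position'][2]-42.4)-st['position'])
E
```

```text
fn [ 433.9  -126.63] [-53.05 -98.35]
bn [ 462.26 -257.56] [  80.9  -100.03]
bh [ 656.19 -212.79] [80.71 99.  ]
gate_end_hinge [617.33 -71.53] [-65.66  92.76]
cup [43.46 48.93]
tcp in caddy [ 14.92 -24.05]
jig rim rel [-0.84  0.78 37.6 ]
jig base rel [ -1.4    3.09 -42.4 ]
```

```bash
python3 -m inch '0 0 20 0 0 0 1;0 0 30 0 0 0 1;0 0 30 0 0 0 1;0 0 25 0 0 0 1;0 0 12 0 0 0 1' && python3 -m inch '0 0 5 0 0 0 1;0 0 0 0 0 0 1;0 0 0 0 0 0 1' && python3 -m inch '0 0 2 0 0 0 1;0 0 0 0 0 0 1' && python3 -m inch '0 0 2 0 0 0 1;0 0 0 0 0 0 1'&& python3 -m inch '0 0 1 0 0 0 1;0 0 0 0 0 0 1'
```

```text
clock: 8.82
position: [521.1, -176.3, 61.6]
tool_rot: [-0.001, 0.624, 0.782, -0.0]
wrist_force: [0.2, -0.0, -1.1]
width: 0.434
clock: 9.2
position: [522.0, -176.9, 58.6]
tool_rot: [0.001, 0.623, 0.782, 0.0]
wrist_force: [-0.4, -0.4, -0.9]
width: 0.435
clock: 9.45
position: [521.6, -176.8, 55.9]
tool_rot: [0.0, 0.623, 0.782, 0.0]
wrist_force: [-0.1, -0.8, -0.8]
width: 0.434
clock: 9.7
position: [521.5, -176.7, 53.6]
tool_rot: [-0.0, 0.623, 0.782, -0.0]
wrist_force: [0.1, 0.3, -0.3]
width: 0.43
clock: 9.95
position: [521.5, -176.8, 52.7]
tool_rot: [-0.0, 0.623, 0.782, -0.0]
wrist_force: [-0.6, -0.4, -0.3]
width: 0.434
```

```bash
python3 -m inch '0 0 1 0 0 0 1;0 0 0 0 0 0 1' && python3 -m inch '0 0 0.7 0 0 0 1;0 0 0 0 0 0 1' && python3 -m inch '0 0 0.7 0 0 0 1;0 0 0 0 0 0 1'
```

```text
clock: 10.2
position: [521.5, -176.7, 51.7]
tool_rot: [-0.0, 0.623, 0.782, -0.0]
wrist_force: [-0.4, -0.6, -1.2]
width: 0.436
clock: 10.45
position: [521.5, -176.8, 51.0]
tool_rot: [-0.0, 0.623, 0.782, 0.0]
wrist_force: [-0.5, -0.7, -0.9]
width: 0.436
clock: 10.7
position: [521.6, -176.8, 50.5]
tool_rot: [0.0, 0.623, 0.782, 0.0]
wrist_force: [-0.4, -0.2, 0.3]
width: 0.431
```

```bash
python3 -m inch '0 0 0.6 0 0 0 1;0 0 0 0 0 0 1' && python3 -m inch '0 0 0.6 0 0 0 1;0 0 0 0 0 0 1'
```

```text
clock: 10.95
position: [521.8, -177.0, 50.4]
tool_rot: [0.001, 0.623, 0.782, 0.0]
wrist_force: [-1.7, -0.9, 5.7]
width: 0.434
clock: 11.2
position: [522.1, -177.2, 50.3]
tool_rot: [0.001, 0.623, 0.782, 0.0]
wrist_force: [-3.0, -0.3, 10.1]
width: 0.434
```

```bash
python3 -m inch '0 0 -1 0 0 0 1;0 0 0 0 0 0 1;0 0 0 0 0 0 0.05;0 0 0 0 0 0 -0.05;0 0 0 0 0 0 -0.15' && python3 -m inch '0 0 0 0 0 0 -0.3;0 0 0 0 0 0 -0.3;0 0 0 0 0 0 -0.3;0 0 0 0 0 0 -0.3'
python3 - <<'E'
from h import *
import pickle
st=arm.state(); print(st['position'],st['wrist_force'],st['width']);pickle.dump(st,open('w6.pkl','wb')); cv2.imwrite('pics/w6.png',arm.grab_frame('wrist'))
E
```

```text
clock: 11.82
position: [521.4, -176.7, 49.9]
tool_rot: [-0.0, 0.623, 0.782, -0.0]
wrist_force: [0.5, 0.4, -0.0]
width: 0.572
clock: 12.32
position: [521.6, -176.7, 50.2]
tool_rot: [0.0, 0.623, 0.782, 0.0]
wrist_force: [0.7, -0.8, -0.5]
width: 0.648
[ 521.57 -176.74   50.18] [ 0.71 -0.76 -0.5 ] 0.6482319868548182
```

View pics/w6.png

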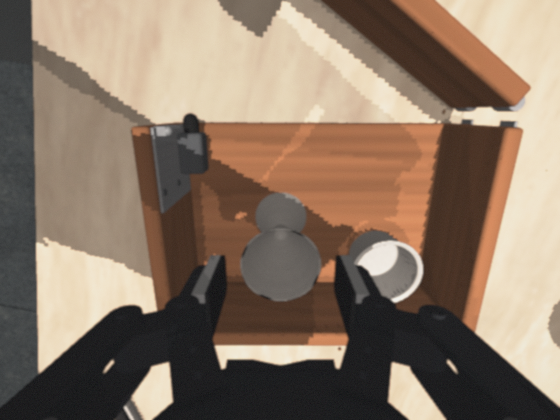

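The jigger stands upright on the caddy floor, released and clear of the cup, with its rim at (281,263). I'll retreat straight up.

```bash
python3 -m inch '0 0 -8 0 0 0 -0.3;0 0 -15 0 0 0 -0.3;0 0 -30 0 0 0 -0.3;0 0 -40 0 0 0 -0.3;0 0 -37 0 0 0 -0.3' && python3 -m inch '43 5 0 0 0 0 1;43 5 0 0 0 0 1;43 5 0 0 0 0 1;43 5 0 0 0 0 1;40 4 0 0 0 0 1' && python3 -m inch '0 0 0 0 0 8.4 1;0 0 0 0 0 8.4 1;0 0 0 0 0 8.4 1;0 0 0 0 0 8.3 1;0 0 0 0 0 0 1'
python3 - <<'E'
from h import *
import pickle
st=arm.state(); print(st['position'],st['wrist_force'],st['width'],toolR(st));pickle.dump(st,open('w7.pkl','wb')); cv2.imwrite('pics/w7.png',arm.grab_frame('wrist'));cv2.imwrite('pics/s7.png',arm.grab_frame('scene')[120:300,200:440].repeat(3,0).repeat(3,1))
E
```

```text
clock: 13.0
position: [521.6, -176.8, 182.8]
tool_rot: [0.001, 0.623, 0.782, 0.0]
wrist_force: [0.7, 0.1, 0.7]
width: 0.65
clock: 13.62
position: [497.4, 36.6, 181.5]
tool_rot: [0.001, 0.623, 0.782, 0.0]
wrist_force: [0.4, -0.2, 0.4]
width: -0.001
clock: 14.25
position: [497.7, 35.2, 181.2]
tool_rot: [0.0, 0.822, 0.57, 0.0]
wrist_force: [-0.2, 0.4, 0.5]
width: 0.001
[497.74  35.24 181.16] [-0.2   0.39  0.52] 0.0008648019059180542 [[ 0.35  0.94  0.  ]
 [ 0.94 -0.35 -0.  ]
 [ 0.    0.   -1.  ]]
```

View pics/w7.png

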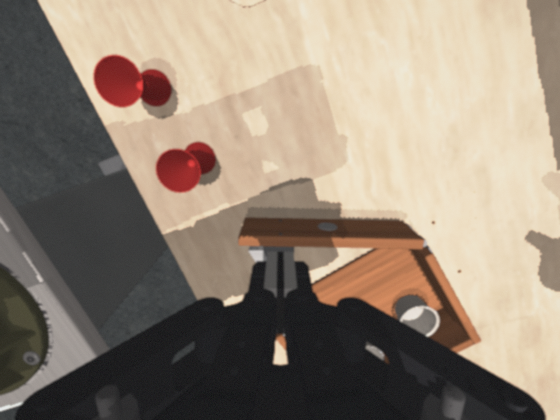

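View pics/s7.png

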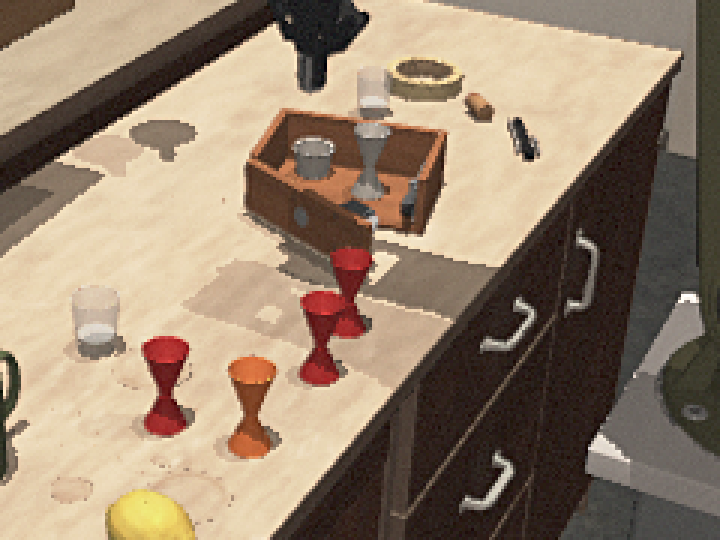

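The jigger is upright in the caddy and the gate's top edge lies level in the wrist view, from (243,237) to (412,238). Next I'll check the stand-off from the gate.

```bash
python3 - <<'E'
import pickle,est
from h import *
st=pickle.load(open('w7.pkl','rb'));W=cam('wrist',st);T=toolR(st)
im=cv2.imread('pics/w7.png')[205:260,230:440]; cv2.imwrite('pics/z7.png',cv2.resize(im,None,fx=3.8,fy=3.8,interpolation=2))
for p in [(243,236),(410,240),(241,245)]:
    q=plane(W,p,70); print(q[:2],(T.T@(q-st['position']))[:2])
print('hinge rel tool',(T.T@(np.r_[est.hinge,0]-st['position']))[:2])
E
```

```text
[445.95   5.57] [-46.01 -38.19]
[606.85 -59.52] [-50.47 135.31]
[440.08  -3.09] [-56.18 -40.65]
hinge rel tool [-52.82 150.36]
```

View pics/z7.png

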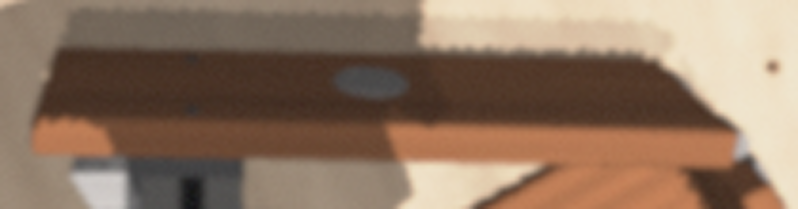

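```bash
python3 -m inch '0 0 30 0 0 0 1;0 0 40 0 0 0 1;0 0 40 0 0 0 1;0 0 25 0 0 0 1;0 0 11 0 0 0 1' && python3 -m inch '0 0 5 0 0 0 1;-8 0 0 0 0 0 1;-8 0 0 0 0 0 1;-6 0 0 0 0 0 1;0 0 0 0 0 0 1'
python3 - <<'E'
from h import *
st=arm.state(); print(st['position'],st['wrist_force']); cv2.imwrite('pics/w8.png',arm.grab_frame('wrist'))
E
```

```text
clock: 14.98
position: [497.2, 35.2, 33.3]
tool_rot: [-0.0, 0.822, 0.57, -0.001]
wrist_force: [0.2, 0.0, 0.7]
width: -0.003
clock: 15.6
position: [489.9, 14.1, 29.5]
tool_rot: [0.0, 0.822, 0.569, 0.0]
wrist_force: [-0.2, 0.2, 0.2]
width: -0.002
[489.88  14.13  29.48] [-0.18  0.23  0.23]
```

View pics/w8.png

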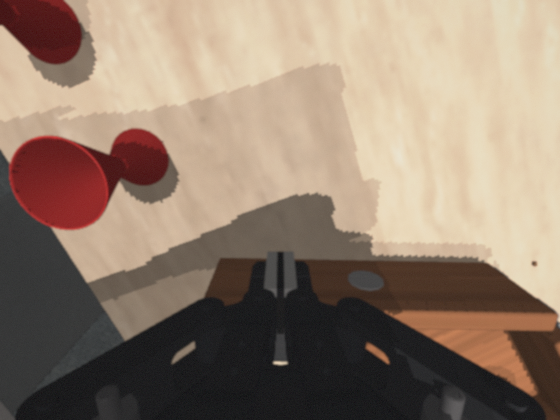

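```bash
python3 -m inch '-4 0 0 0 0 0 1;-3 0 0 0 0 0 1;-3 0 0 0 0 0 1;-2 0 0 0 0 0 1' && python3 -m inch '-2.6 -0.3 0 0 0 -1 1;-4 -0.4 0 0 0 -1.5 1;-5.2 -0.5 0 0 0 -2 1;-5.2 -0.5 0 0 0 -2 1;-5.2 -0.5 0 0 0 -2 1' && python3 -m inch '-5.2 -0.5 0 0 0 -2 1;-5.2 -0.5 0 0 0 -2 1;-5.2 -0.5 0 0 0 -2 1;-4 -0.4 0 0 0 -1.5 1;-2.6 -0.3 0 0 0 -1 1'
python3 - <<'E'
import est,pickle
from h import *
st=arm.state(); pickle.dump(st,open('w9.pkl','wb'));T=toolR(st);print(st['position'],st['wrist_force'],np.degrees(np.arctan2(T[1,0],T[0,0]))); print('hinge rel tool',(T.T@(np.r_[est.hinge,0]-st['position']))[:2])
cv2.imwrite('pics/w9.png',arm.grab_frame('wrist'))
E
```

```text
clock: 16.15
position: [485.6, 3.2, 29.2]
tool_rot: [-0.0, 0.822, 0.569, -0.0]
wrist_force: [0.1, -0.3, 0.4]
width: 0.001
clock: 16.77
position: [476.8, -17.4, 29.2]
tool_rot: [-0.0, 0.777, 0.63, -0.0]
wrist_force: [0.3, 0.5, 0.3]
width: -0.003
clock: 17.4
position: [471.4, -38.9, 29.2]
tool_rot: [-0.0, 0.729, 0.685, 0.0]
wrist_force: [0.2, 1.0, -0.6]
width: -0.002
[471.38 -38.95  29.2 ] [ 0.18  0.96 -0.56] 86.45971701457968
hinge rel tool [-18.67 149.88]
```

View pics/w9.png

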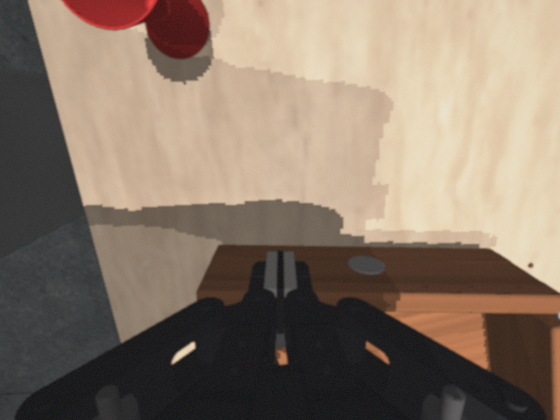

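```bash
python3 -m inch '-3.9 -0.4 0 0 0 -1.5 1;-3.9 -0.4 0 0 0 -1.5 1;-3.9 -0.4 0 0 0 -1.5 1;-2.6 -0.3 0 0 0 -1 1;-1.3 -0.15 0 0 0 -0.5 1' && python3 -m inch '-1.3 -0.1 0 0 0 -0.5 1;-1.3 -0.1 0 0 0 -0.5 1'&& python3 -m inch '-1.3 -0.1 0 0 0 -0.5 1;0 0 0 0 0 0 1'
python3 - <<'E'
import est,pickle
from h import *
st=arm.state(); T=toolR(st);print(st['position'],st['wrist_force'],np.degrees(np.arctan2(T[1,0],T[0,0]))); print('hinge rel tool',(T.T@(np.r_[est.hinge,0]-st['position']))[:2])
E
```

```text
clock: 18.08
position: [469.4, -54.4, 29.2]
tool_rot: [-0.0, 0.692, 0.722, 0.0]
wrist_force: [-0.1, 0.5, 0.1]
width: -0.003
clock: 18.32
position: [469.3, -56.9, 29.2]
tool_rot: [-0.0, 0.686, 0.728, -0.0]
wrist_force: [-0.4, 0.3, 0.1]
width: 0.008
clock: 18.58
position: [469.3, -58.3, 29.2]
tool_rot: [0.0, 0.683, 0.731, 0.0]
wrist_force: [-0.1, -0.3, -0.3]
width: 0.002
[469.34 -58.25  29.19] [-0.05 -0.28 -0.33] 93.90376638230416
hinge rel tool [-18.69 149.4 ]
```

```bash
for i in 1; do python3 -m inch '-0.8 -0.07 0 0 0 -0.3 1;-0.8 -0.07 0 0 0 -0.3 1'; done; python3 -m inch '-0.8 -0.07 0 0 0 -0.3 1;-0.8 -0.07 0 0 0 -0.3 1'; python3 -m inch '-0.8 -0.07 0 0 0 -0.3 1;-0.8 -0.07 0 0 0 -0.3 1'
```

```text
clock: 18.82
position: [469.3, -59.8, 29.2]
tool_rot: [-0.0, 0.679, 0.734, -0.0]
wrist_force: [0.6, -0.6, 0.0]
width: 0.001
clock: 19.08
position: [469.3, -61.4, 29.2]
tool_rot: [-0.0, 0.675, 0.738, 0.0]
wrist_force: [-0.4, -1.0, 0.2]
width: -0.001
clock: 19.32
position: [469.3, -63.0, 29.2]
tool_rot: [0.0, 0.671, 0.741, 0.0]
wrist_force: [-0.0, 0.0, 0.0]
width: 0.0
```

```bash
python3 -m inch '-0.8 -0.07 0 0 0 -0.3 1;-0.8 -0.07 0 0 0 -0.3 1'; python3 -m inch '-0.8 -0.07 0 0 0 -0.3 1;-0.8 -0.07 0 0 0 -0.3 1'; python3 -m inch '-0.8 -0.07 0 0 0 -0.3 1;0 0 0 0 0 0 1'
python3 - <<'E'
import est,pickle
from h import *
st=arm.state(); T=toolR(st);print(st['position'],st['wrist_force'],np.degrees(np.arctan2(T[1,0],T[0,0]))); print('hinge rel tool',(T.T@(np.r_[est.hinge,0]-st['position']))[:2])
cv2.imwrite('pics/w10.png',arm.grab_frame('wrist'));cv2.imwrite('pics/s10.png',arm.grab_frame('side')[130:270,170:350].repeat(4,0).repeat(4,1))
E
```

```text
clock: 19.58
position: [469.3, -64.6, 29.2]
tool_rot: [-0.0, 0.667, 0.745, -0.0]
wrist_force: [-0.7, -0.3, 0.4]
width: -0.0
clock: 19.82
position: [469.4, -66.3, 29.2]
tool_rot: [-0.0, 0.663, 0.748, 0.0]
wrist_force: [-0.2, -0.5, -1.0]
width: -0.005
clock: 20.08
position: [469.4, -67.1, 29.2]
tool_rot: [0.0, 0.661, 0.75, 0.0]
wrist_force: [-0.1, -0.1, -0.3]
width: -0.002
[469.45 -67.07  29.2 ] [-0.15 -0.12 -0.33] 97.19959653335873
hinge rel tool [-18.43 149.03]
```

View pics/w10.png

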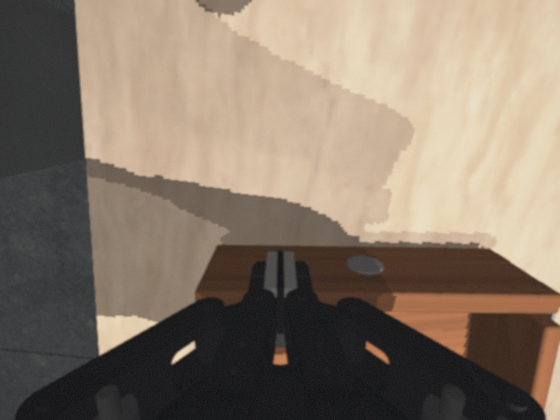

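View pics/s10.png

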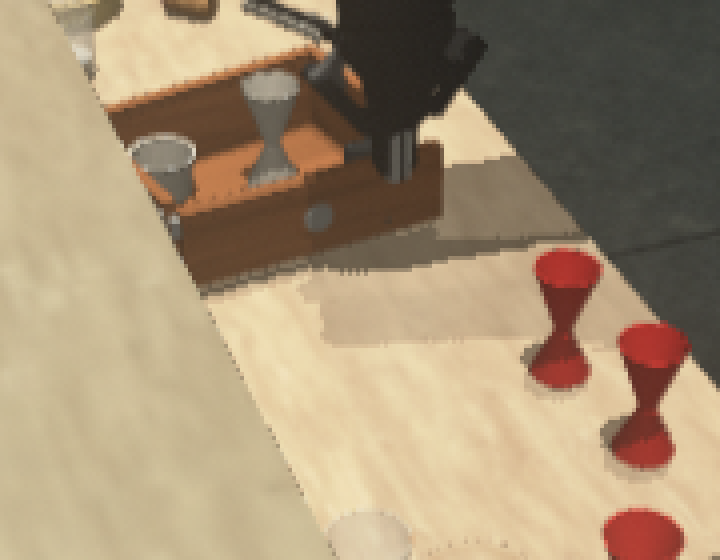

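The gate follows the fingers, which touch it at (280,255) in the wrist view. There is no bolt force yet. I'll continue in fine steps.

```bash
python3 -m inch '-0.5 -0.05 0 0 0 -0.2 1;-0.5 -0.05 0 0 0 -0.2 1'|grep -E 'pos|force'; python3 -m inch '-0.5 -0.05 0 0 0 -0.2 1;-0.5 -0.05 0 0 0 -0.2 1'|grep -E 'pos|force'; python3 -m inch '-0.5 -0.05 0 0 0 -0.2 1;-0.5 -0.05 0 0 0 -0.2 1'|grep -E 'pos|force'
```

```text
position: [469.4, -68.0, 29.2]
wrist_force: [-0.0, -0.8, -0.4]
position: [469.5, -69.1, 29.2]
wrist_force: [-0.2, 0.2, -0.7]
position: [469.5, -70.1, 29.2]
wrist_force: [0.0, 0.9, -0.1]
```

```bash
python3 -m inch '-0.5 -0.05 0 0 0 -0.2 1;0 0 0 0 0 0 1'|grep -E 'pos|force'; python3 -m inch '-0.5 -0.05 0 0 0 -0.2 1;-0.5 -0.05 0 0 0 -0.2 1'|grep -E 'pos|force'
```

```text
position: [469.5, -70.5, 29.2]
wrist_force: [-1.1, 0.0, 0.6]
position: [469.5, -71.3, 29.1]
wrist_force: [-0.3, 5.1, 0.2]
```

```bash
python3 -m inch '0 0 0 0 0 0 1'|grep -E 'pos|force'; python3 -m inch '-0.5 -0.05 0 0 0 -0.2 1'|grep -E 'pos|force';python3 -m inch '-0.5 -0.05 0 0 0 -0.2 1'|grep -E 'pos|force'
```

```text
position: [469.5, -71.4, 29.2]
wrist_force: [-1.7, 4.8, 1.0]
position: [469.5, -71.9, 29.1]
wrist_force: [-1.1, 4.0, 0.7]
position: [469.6, -72.4, 29.1]
wrist_force: [-1.0, 3.7, 1.3]
```

```bash
python3 -m inch '-0.5 -0.05 0 0 0 -0.2 1;-0.5 -0.05 0 0 0 -0.2 1'|grep -E 'pos|force'; python3 -m inch '-0.5 -0.05 0 0 0 -0.2 1;-0.5 -0.05 0 0 0 -0.2 1'|grep -E 'pos|force'; python3 -m inch '-0.5 -0.05 0 0 0 -0.2 1;-0.5 -0.05 0 0 0 -0.2 1'|grep -E 'pos|force'
```

```text
position: [469.6, -73.5, 29.1]
wrist_force: [-1.7, 5.0, 2.4]
position: [469.7, -74.5, 29.2]
wrist_force: [-2.2, 5.4, 2.0]
position: [469.7, -75.5, 29.1]
wrist_force: [-1.9, 5.2, 1.8]
```

```bash
python3 -m inch '-0.5 -0.05 0 0 0 -0.2 1;-0.5 -0.05 0 0 0 -0.2 1'|grep -E 'pos|force'; python3 -m inch '-0.5 -0.05 0 0 0 -0.2 1;-0.5 -0.05 0 0 0 -0.2 1'|grep -E 'pos|force'; python3 -m inch '-0.5 -0.05 0 0 0 -0.2 1;-0.5 -0.05 0 0 0 -0.2 1'|grep -E 'pos|force'
```

```text
position: [469.8, -76.5, 29.1]
wrist_force: [-2.7, 4.8, 1.3]
position: [469.8, -77.4, 29.1]
wrist_force: [-3.2, 6.0, 2.4]
position: [469.9, -78.4, 29.1]
wrist_force: [-2.7, 5.8, 1.6]
```

```bash
python3 -m inch '-0.5 -0.03 0 0 0 -0.2 1;-0.5 -0.03 0 0 0 -0.2 1'|grep -E 'pos|force'; python3 -m inch '-0.5 -0.03 0 0 0 -0.2 1'|grep -E 'pos|force'; python3 -m inch '-0.5 -0.03 0 0 0 -0.2 1'|grep -E 'pos|force'
```

```text
position: [470.0, -79.4, 29.1]
wrist_force: [-3.8, 5.2, 1.3]
position: [470.0, -79.9, 29.1]
wrist_force: [-2.9, 5.8, 2.6]
position: [470.0, -80.3, 29.1]
wrist_force: [-3.8, 6.8, 2.7]
```

```bash
python3 -m inch '-0.5 -0.03 0 0 0 -0.2 1'|grep -E 'pos|force'; python3 -m inch '-0.5 -0.03 0 0 0 -0.2 1'|grep -E 'pos|force'; python3 -m inch '-0.4 -0.03 0 0 0 -0.15 1'|grep -E 'pos|force'
```

```text
position: [470.1, -80.8, 29.1]
wrist_force: [-2.7, 7.3, 2.4]
position: [470.2, -81.3, 29.1]
wrist_force: [-4.0, 6.2, 3.0]
position: [470.2, -81.7, 29.1]
wrist_force: [-4.5, 6.2, 3.1]
```

```bash
python3 -m inch '-0.4 -0.3 0 0 0 -0.15 1'|grep -E 'pos|force'; python3 -m inch '-0.4 -0.2 0 0 0 -0.15 1'|grep -E 'pos|force'
```

```text
position: [470.2, -82.1, 29.1]
wrist_force: [-0.9, 6.3, 1.7]
position: [470.2, -82.6, 29.1]
wrist_force: [-1.2, 7.1, 1.2]
```

```bash
python3 -m inch '-0.4 -0.1 0 0 0 -0.15 1'|grep -E 'pos|force'; python3 -m inch '-0.4 -0.1 0 0 0 -0.15 1'|grep -E 'pos|force'
```

```text
position: [470.2, -83.0, 29.1]
wrist_force: [-1.2, 7.2, 1.5]
position: [470.2, -83.4, 29.1]
wrist_force: [-1.9, 6.5, 1.1]
```

```bash
python3 -m inch '-0.4 -0.1 0 0 0 -0.15 1'|grep -E 'pos|force'; python3 -m inch '-0.4 -0.1 0 0 0 -0.15 1'|grep -E 'pos|force'
```

```text
position: [470.4, -84.0, 29.2]
wrist_force: [-0.7, 3.4, 0.6]
position: [470.4, -84.5, 29.2]
wrist_force: [-0.8, 3.6, -0.3]
```

```bash
python3 -m inch '-0.3 -0.05 0 0 0 -0.1 1'|grep -E 'pos|force'; python3 -m inch '-0.3 -0.05 0 0 0 -0.1 1'|grep -E 'pos|force'
```

```text
position: [470.4, -84.9, 29.2]
wrist_force: [0.2, 2.6, 0.0]
position: [470.5, -85.2, 29.2]
wrist_force: [-0.2, 2.7, -0.7]
```

```bash
python3 -m inch '-0.4 -0.05 0 0 0 -0.15 1'|grep -E 'pos|force'; python3 -m inch '-0.4 -0.05 0 0 0 -0.15 1'|grep -E 'pos|force'
```

```text
position: [470.5, -85.5, 29.2]
wrist_force: [0.1, 3.1, -0.3]
position: [470.5, -85.9, 29.2]
wrist_force: [-0.8, 3.4, -0.0]
```

```bash
python3 -m inch '-0.3 -0.05 0 0 0 -0.1 1'|grep -E 'pos|force'; python3 -m inch '-0.3 -0.05 0 0 0 -0.1 1'|grep -E 'pos|force'
```

```text
position: [470.6, -86.1, 29.2]
wrist_force: [0.5, 3.9, -0.5]
position: [470.6, -86.4, 29.2]
wrist_force: [-0.5, 4.8, -0.3]
```

```bash
python3 -m inch '-0.3 -0.03 0 0 0 -0.1 1'|grep -E 'pos|force'; python3 -m inch '-0.3 -0.03 0 0 0 -0.1 1'|grep -E 'pos|force'
```

```text
position: [470.6, -86.7, 29.2]
wrist_force: [0.1, 3.7, -1.2]
position: [470.7, -87.1, 29.2]
wrist_force: [0.2, 3.2, -0.7]
```

```bash
python3 -m inch '-0.3 -0.03 0 0 0 -0.1 1'|grep -E 'pos|force'; python3 -m inch '0 0 0 0 0 0 1'|grep -E 'pos|force'
```

```text
position: [470.7, -87.4, 29.2]
wrist_force: [-0.2, 3.3, -0.8]
position: [470.7, -87.4, 29.2]
wrist_force: [0.6, 2.1, -0.2]
```

```bash
python3 -m inch '-0.3 -0.03 0 0 0 -0.1 1'|grep -E 'pos|force'; python3 -m inch '0 0 0 0 0 0 1'|grep -E 'pos|force'
python3 - <<'E'
import est
from h import *
st=arm.state(); T=toolR(st);print(np.degrees(np.arctan2(T[1,0],T[0,0])),'hinge rel tool',(T.T@(np.r_[est.hinge,0]-st['position']))[:2])
im=arm.grab_frame('wrist');cv2.imwrite('pics/w11.png',im);im=arm.grab_frame('scene');cv2.imwrite('pics/s11.png',im)
im=arm.grab_frame('side');cv2.imwrite('pics/d11.png',im)
cv2.imwrite('pics/m11.png',np.hstack([cv2.resize(cv2.imread('pics/s11.png')[150:220,270:360],(400,311),interpolation=2),cv2.resize(im[135:225,190:306],(400,311),interpolation=2)]))
E
```

```text
position: [470.7, -87.7, 29.2]
wrist_force: [0.7, 3.9, -1.1]
position: [470.8, -87.7, 29.2]
wrist_force: [0.4, 2.3, 0.1]
105.15013555081856 hinge rel tool [-18.44 149.07]
```

View pics/w11.png

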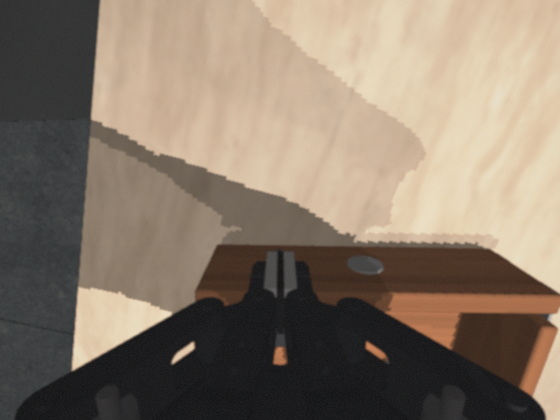

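View pics/m11.png

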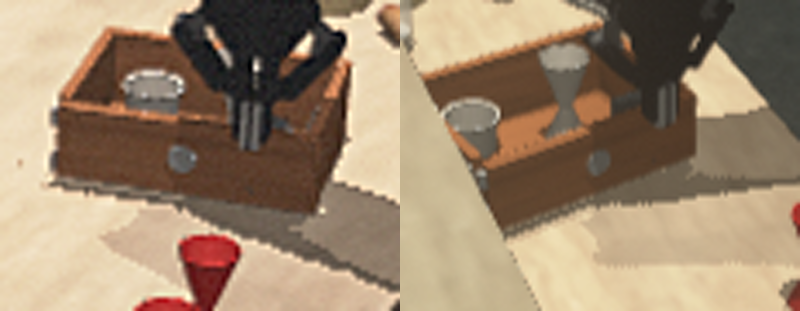

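```bash
python3 -m inch '0.5 0 0 0 0 0 1'|grep -E 'pos|force'; python3 -m inch '0.5 0 0 0 0 0 1'|grep -E 'pos|force';python3 -m inch '1 0 0 0 0 0 1'|grep -E 'pos|force';python3 -m inch '3 0 0 0 0 0 1'|grep -E 'pos|force';python3 -m inch '10 0 0 0 0 0 1;10 0 0 0 0 0 1;0 0 0 0 0 0 1'|grep -E 'pos|force'
python3 - <<'E'
import est
from h import *
im=arm.grab_frame('wrist');cv2.imwrite('pics/w12.png',im);s=arm.grab_frame('scene');cv2.imwrite('pics/s12.png',s)
im=arm.grab_frame('side');cv2.imwrite('pics/d12.png',im)
s0=cv2.imread('pics/s11.png');d0=cv2.imread('pics/d11.png')
c=lambda a:cv2.resize(a[150:220,270:360],(390,300),interpolation=2); d=lambda a:cv2.resize(a[135:225,190:306],(390,300),interpolation=2)
cv2.imwrite('pics/m12.png',np.vstack([np.hstack([c(s0),c(s)]),np.hstack([d(d0),d(im)])]))
E
```

```text
position: [470.6, -87.4, 29.2]
wrist_force: [0.2, 0.0, 1.1]
position: [470.5, -86.8, 29.2]
wrist_force: [1.2, 0.7, 0.2]
position: [470.2, -85.8, 29.2]
wrist_force: [0.1, 0.3, 1.1]
position: [469.4, -82.8, 29.2]
wrist_force: [0.4, 0.3, 0.0]
position: [464.0, -62.7, 29.2]
wrist_force: [-0.3, -0.4, -0.0]
```

View pics/m12.png

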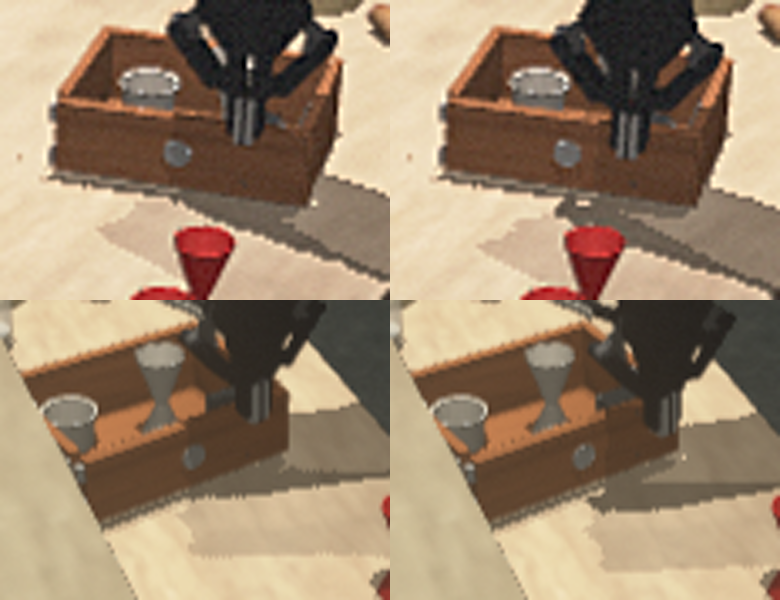

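View pics/w12.png

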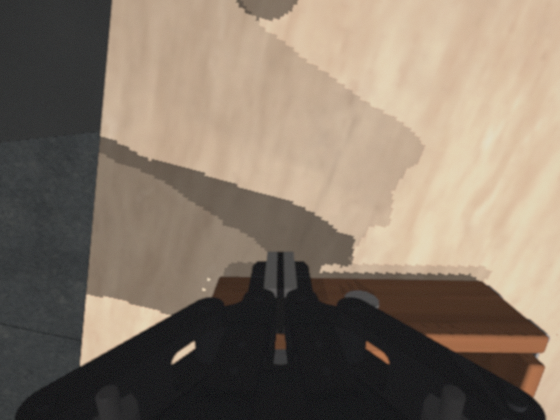

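The fingers are 25 mm back from the gate. The contact force went to zero within 0.5 mm and the gate looks unmoved in the fixed views. That would also happen if the bolt were still riding on the lip, so I'll look straight down at the bolt and keeper.

```bash
python3 -m inch '0 0 -35 0 0 0 1;0 0 -35 0 0 0 1;0 0 -25 0 0 0 1;-40 0 0 0 0 0 1;-40 0 0 0 0 0 1'|grep -E 'pos|force';python3 -m inch '-30 0 0 0 0 0 1;0 0 0 0 0 0 1;0 0 0 0 0 0 1'|grep -E 'pos|force'
python3 - <<'E'
from h import *
import pickle
pickle.dump(arm.state(),open('w13.pkl','wb'))
im=arm.grab_frame('wrist');cv2.imwrite('pics/w13.png',im)
E
```

```text
position: [485.6, -141.8, 124.7]
wrist_force: [0.1, -0.8, 0.1]
position: [492.7, -169.3, 124.0]
wrist_force: [-0.4, 1.3, -0.1]
```

View pics/w13.png

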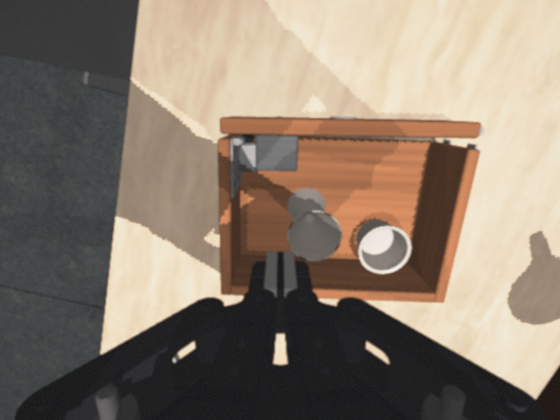

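```bash
python3 - <<'E'
import cv2
a=cv2.imread("pics/w13.png")[105:205,205:325]
cv2.imwrite("pics/z13.png",cv2.resize(a,(720,600),interpolation=2))
E
```

```text
(no output)
```

View pics/z13.png

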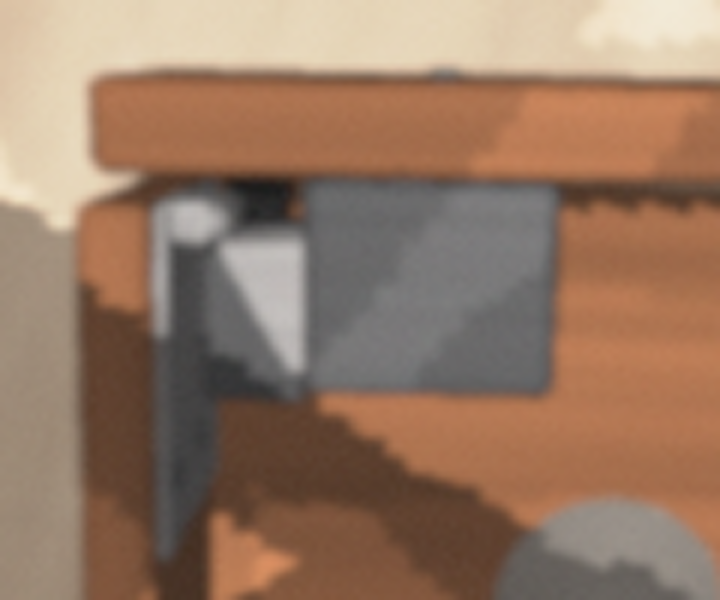

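```bash
python3 - <<'E'
import cv2
a=cv2.imread("pics/w6.png")[100:230,120:276]
cv2.imwrite("pics/z6.png",cv2.resize(a,(720,600),interpolation=2))
a=cv2.imread("pics/w5.png")[100:180,190:286]
cv2.imwrite("pics/z5.png",cv2.resize(a,(720,600),interpolation=2))
E
```

```text
(no output)
```

View pics/z6.png

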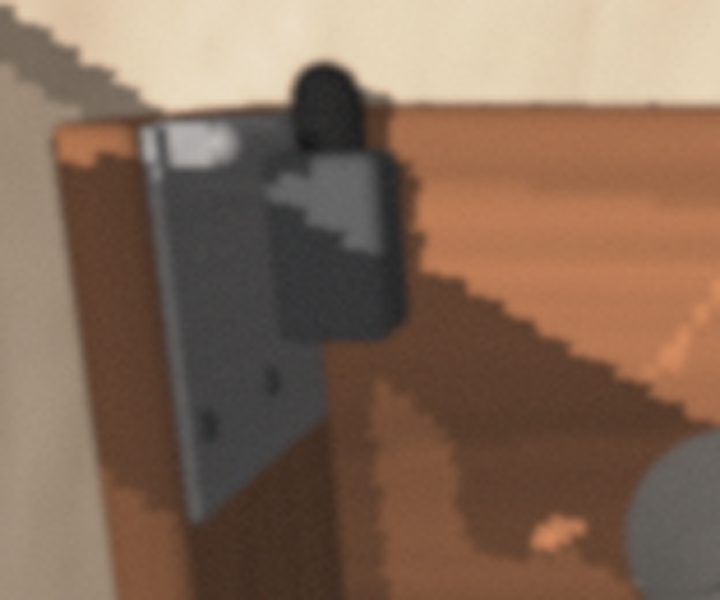

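View pics/z5.png

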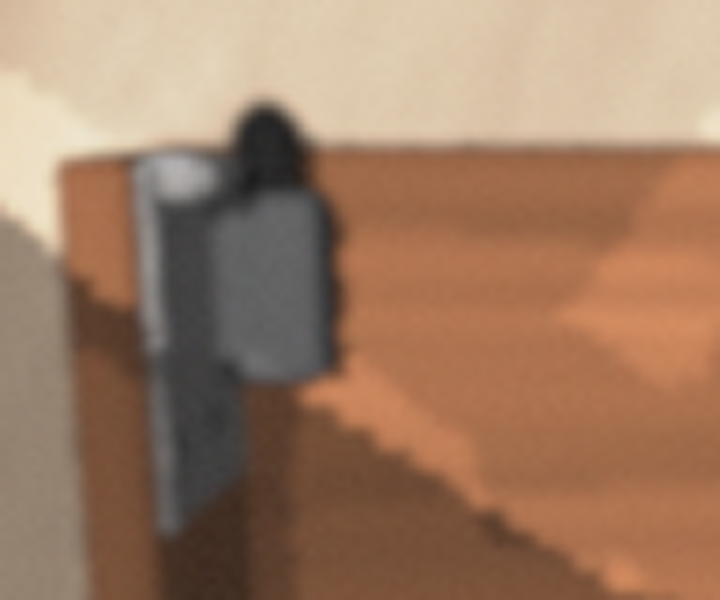

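```bash
cat > lip.py <<'E'
import pickle,est
from h import *
C={k:cam('wrist',pickle.load(open(f'w{k}.pkl','rb'))) for k in (5,6,13)}
O={5:(190,100,7.5),6:(120,100,4.615),13:(205,105,6)}
def px(k,x,y): a,b,s=O[k]; return (x/s+a-.5+.5/s,y/s+b-.5+.5/s)
def cd(P): return np.r_[est.Rc.T@(P[:2]-est.c),P[2]]
def t(n,k1,p1,k2,p2):
    P,e=tri(C[k1],px(k1,*p1),C[k2],px(k2,*p2)); print(n,cd(P),round(e,2))
t('lip tip',5,(217,182),6,(238,150))
t('lip tip',13,(230,220),6,(238,150))
t('lip back',5,(185,200),6,(200,167))
t('buffer tip',5,(266,103),6,(325,63))
t('block back right',5,(332,375),6,(405,330))
t('plate back top',5,(172,532),6,(195,520))
for z in (48,54,60,66):
    print(z,'bolt face/tip',cd(plane(C[13],px(13,218,235),z)),'bolt base back',cd(plane(C[13],px(13,300,375),z)),'hous left-front',cd(plane(C[13],px(13,305,183),z)),cd(plane(C[13],px(13,552,390),z)))
print('gate free outer,inner',cd(plane(C[13],px(13,97,80),70)),cd(plane(C[13],px(13,97,170),70)))
print('gate inner right',cd(plane(C[13],(478,135),70)))
E
python3 lip.py
```

```text
lip tip [-51.15 -82.15  64.46] 0.05
lip tip [-51.65 -82.15  64.17] 1.1
lip back [-49.25 -85.86  66.63] 0.29
buffer tip [-60.4  -82.05  26.76] 0.03
block back right [-21.85 -75.79  18.77] 0.33
plate back top [ -8.52 -89.57  70.84] 0.51
48 bolt face/tip [-48.55 -85.6   48.  ] bolt base back [-29.59 -74.06  48.  ] hous left-front [-56.   -73.73  48.  ] [-28.85 -38.44  48.  ]
54 bolt face/tip [-49.18 -84.86  54.  ] bolt base back [-30.66 -73.59  54.  ] hous left-front [-56.45 -73.27  54.  ] [-29.94 -38.81  54.  ]
60 bolt face/tip [-49.8  -84.12  60.  ] bolt base back [-31.73 -73.12  60.  ] hous left-front [-56.9  -72.81  60.  ] [-31.03 -39.18  60.  ]
66 bolt face/tip [-50.43 -83.38  66.  ] bolt base back [-32.81 -72.65  66.  ] hous left-front [-57.35 -72.35  66.  ] [-32.12 -39.55  66.  ]
gate free outer,inner [-68.97 -97.72  70.  ] [-58.21 -97.94  70.  ]
gate inner right [-64.2   94.37  70.  ]
```

```bash
python3 - <<'E'
import cv2,numpy as np
a=cv2.resize(cv2.imread("pics/w1.png")[140:180,215:270],(412,300),interpolation=2)
b=cv2.resize(cv2.imread("pics/w5.png")[0:55,220:295],(380,300)[:2],interpolation=2)
cv2.imwrite("pics/z14.png",np.hstack([a,b[:300]]))
E
```

```text
(no output)
```

View pics/z14.png

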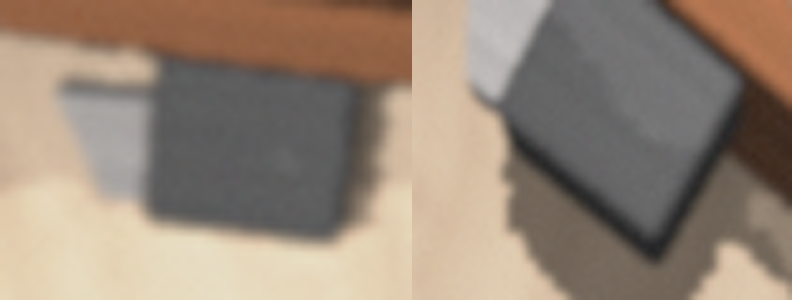

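The top view shows the bolt still partly pushed in: light triangle (218,235)-(303,235)-(303,375) in the zoom, with no length showing beyond its bevel. By triangulation the buffer is compressed only about 2 mm of the 4 mm, so the gate is being held by friction on the lip about 2 mm short of latching. I'll go back and push on.

```bash
python3 -m inch '30 0 0 0 0 0 1;40 0 0 0 0 0 1;40 0 0 0 0 0 1;0 0 25 0 0 0 1;0 0 35 0 0 0 1'|grep -E 'clo|pos|force';python3 -m inch '0 0 25 0 0 0 1;0 0 10 0 0 0 1;0 0 0 0 0 0 1;-8 0 0 0 0 0 1;-6 0 0 0 0 0 1'|grep -E 'pos|force';python3 -m inch '-4 0 0 0 0 0 1;-3 0 0 0 0 0 1;-1 0 0 0 0 0 1;0 0 0 0 0 0 1'|grep -E 'pos|force'
```

```text
clock: 29.28
position: [464.6, -62.4, 64.5]
wrist_force: [0.2, -0.1, 0.1]
position: [468.5, -77.7, 30.0]
wrist_force: [-0.6, 0.8, 0.2]
position: [470.0, -84.7, 29.2]
wrist_force: [0.2, 0.5, -0.2]
```

```bash
python3 -m inch '-0.7 0 0 0 0 0 1;-0.7 0 0 0 0 0 1'|grep -E 'pos|force';python3 -m inch '-0.5 0 0 0 0 0 1;-0.5 0 0 0 0 0 1'|grep -E 'pos|force';python3 -m inch '-0.4 0 0 0 0 0 1'|grep -E 'pos|force';python3 -m inch '-0.3 -0.03 0 0 0 -0.1 1'|grep -E 'pos|force'
```

```text
position: [470.3, -86.1, 29.2]
wrist_force: [-0.6, 0.2, -0.0]
position: [470.6, -87.1, 29.2]
wrist_force: [-0.5, 0.2, 0.6]
position: [470.7, -87.5, 29.2]
wrist_force: [-0.0, -0.2, 0.0]
position: [470.7, -87.7, 29.2]
wrist_force: [-0.2, 2.1, 0.3]
```

```bash
python3 -m inch '-0.3 -0.03 0 0 0 -0.1 1'|grep -E 'pos|force';python3 -m inch '-0.3 -0.03 0 0 0 -0.1 1'|grep -E 'pos|force'
```

```text
position: [470.7, -87.9, 29.2]
wrist_force: [0.1, 1.6, 0.3]
position: [470.7, -88.1, 29.1]
wrist_force: [-0.5, 4.6, 0.3]
```

```bash
python3 -m inch '-0.3 -0.03 0 0 0 -0.1 1'|grep -E 'pos|force';python3 -m inch '-0.3 -0.03 0 0 0 -0.1 1'|grep -E 'pos|force'
```

```text
position: [470.8, -88.3, 29.1]
wrist_force: [-1.5, 5.8, 1.3]
position: [470.8, -88.5, 29.1]
wrist_force: [-0.9, 6.7, 1.7]
```

```bash
python3 -m inch '-0.3 -0.03 0 0 0 -0.1 1'|grep -E 'pos|force';python3 -m inch '-0.3 -0.03 0 0 0 -0.1 1'|grep -E 'pos|force'
```

```text
position: [470.8, -88.8, 29.1]
wrist_force: [-1.6, 7.4, 2.3]
position: [470.9, -89.1, 29.1]
wrist_force: [-1.4, 7.1, 1.9]
```

Now the buffer is clearly felt.

```bash
python3 -m inch '-0.3 -0.03 0 0 0 -0.1 1'|grep -E 'pos|force';python3 -m inch '-0.3 -0.03 0 0 0 -0.1 1'|grep -E 'pos|force'
```

```text
position: [470.9, -89.3, 29.1]
wrist_force: [-1.6, 6.8, 1.3]
position: [470.9, -89.6, 29.1]
wrist_force: [-1.2, 7.4, 1.4]
```

```bash
python3 -m inch '-0.2 -0.02 0 0 0 -0.07 1'|grep -E 'pos|force';python3 -m inch '-0.2 -0.02 0 0 0 -0.07 1'|grep -E 'pos|force'
```

```text
position: [470.9, -89.7, 29.1]
wrist_force: [-2.3, 8.0, 1.3]
position: [471.0, -89.9, 29.1]
wrist_force: [-2.3, 8.2, 2.6]
```

```bash
python3 -m inch '-0.2 -0.15 0 0 0 -0.07 1'|grep -E 'pos|force'
```

```text
position: [471.0, -90.1, 29.1]
wrist_force: [0.6, 9.6, 1.6]
```

```bash
python3 -m inch '-0.2 -0.1 0 0 0 -0.07 1'|grep -E 'pos|force'
```

```text
position: [471.0, -90.2, 29.1]
wrist_force: [-0.2, 9.4, 2.4]
```

```bash
python3 -m inch '-0.2 -0.05 0 0 0 -0.07 1'|grep -E 'pos|force'
```

```text
position: [471.0, -90.4, 29.1]
wrist_force: [-0.4, 9.9, 1.8]
```

```bash
python3 -m inch '0.5 0 0 0 0 0 1'|grep -E 'pos|force'; python3 -m inch '0.5 0 0 0 0 0 1'|grep -E 'pos|force';python3 -m inch '0.5 0 0 0 0 0 1'|grep -E 'pos|force';python3 -m inch '0.5 0 0 0 0 0 1'|grep -E 'pos|force';python3 -m inch '0.5 0 0 0 0 0 1'|grep -E 'pos|force';python3 -m inch '0.5 0 0 0 0 0 1'|grep -E 'pos|force'
```

```text
position: [470.9, -90.0, 29.1]
wrist_force: [-0.8, 8.8, 1.4]
position: [470.8, -89.6, 29.1]
wrist_force: [1.3, 8.9, 1.2]
position: [470.7, -89.2, 29.2]
wrist_force: [0.2, 7.2, 0.2]
position: [470.6, -88.8, 29.2]
wrist_force: [0.7, 6.5, -0.6]
position: [470.5, -88.4, 29.2]
wrist_force: [1.6, 5.2, 0.2]
position: [470.4, -88.1, 29.2]
wrist_force: [1.5, 3.0, -0.5]
```

```bash
python3 -m inch '0.3 0 0 0 0 0 1'|grep -E 'pos|force'; python3 -m inch '0.3 0 0 0 0 0 1'|grep -E 'pos|force';python3 -m inch '0.5 0 0 0 0 0 1'|grep -E 'pos|force';python3 -m inch '1 0 0 0 0 0 1'|grep -E 'pos|force';python3 -m inch '1 0 0 0 0 0 1'|grep -E 'pos|force'
```

```text
position: [470.3, -88.0, 29.2]
wrist_force: [0.4, 1.9, -0.9]
position: [470.1, -87.9, 29.2]
wrist_force: [-0.4, -0.7, 0.8]
position: [469.9, -87.5, 29.2]
wrist_force: [-0.5, -0.2, 0.5]
position: [469.6, -86.4, 29.2]
wrist_force: [-0.2, -0.1, -0.0]
position: [469.4, -85.3, 29.2]
wrist_force: [0.0, -0.3, -0.0]
```

```bash
python3 -m inch '10 0 0 0 0 0 1;12 0 0 0 0 0 1;0 0 -35 0 0 0 1;0 0 -35 0 0 0 1;0 0 -25 0 0 0 1'|grep -E 'clo|pos|force';python3 -m inch '-40 0 0 0 0 0 1;-40 0 0 0 0 0 1;-30 0 0 0 0 0 1;0 0 0 0 0 0 1;0 0 0 0 0 0 1'|grep -E 'pos|force'
python3 - <<'E'
from h import *
import pickle
st=arm.state();pickle.dump(st,open('w15.pkl','wb'));T=toolR(st);print(np.degrees(np.arctan2(T[1,0],T[0,0])),st['position'])
im=arm.grab_frame('wrist');cv2.imwrite('pics/w15.png',im)
cv2.imwrite("pics/z15.png",cv2.resize(im[105:205,205:325],(720,600),interpolation=2))
E
```

```text
clock: 34.78
position: [463.2, -63.5, 125.7]
wrist_force: [-0.7, -0.6, -0.9]
position: [494.0, -168.7, 124.0]
wrist_force: [-0.4, 0.7, 0.9]
106.42156828752961 [ 493.97 -168.7   124.02]
```

View pics/z15.png

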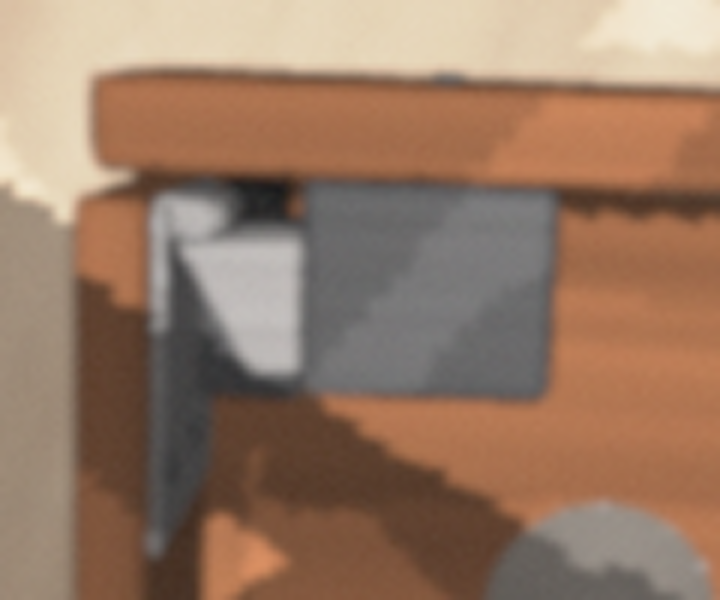

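The bolt now stands fully out: light shape (178,240)-(303,240)-(303,375)-(245,370), against a bare triangle before, with its tip behind the lip. The gate is latched. I'll raise the arm clear and do a final check.

```bash
python3 -m inch '0 0 -20 0 0 0 1;0 0 -40 0 0 0 1;0 0 -40 0 0 0 1;0 0 -30 0 0 0 1;0 0 0 0 0 0 1'|grep -E 'clo|pos|force'; python3 -m inch '0 0 0 0 0 0 1;0 0 0 0 0 0 1'|grep -E 'clo|pos|force'
python3 - <<'E'
from h import *
im=arm.grab_frame('wrist');cv2.imwrite('pics/w16.png',im);cv2.imwrite('pics/s16.png',arm.grab_frame('scene')[120:300,200:440].repeat(3,0).repeat(3,1))
E
```

```text
clock: 36.08
position: [494.8, -169.0, 256.4]
wrist_force: [-1.7, 0.6, -0.3]
clock: 36.33
position: [493.9, -169.3, 253.1]
wrist_force: [-0.4, 0.9, -0.7]
```

View pics/w16.png

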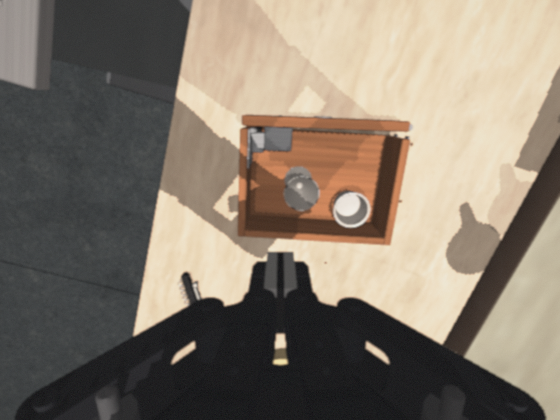

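View pics/s16.png

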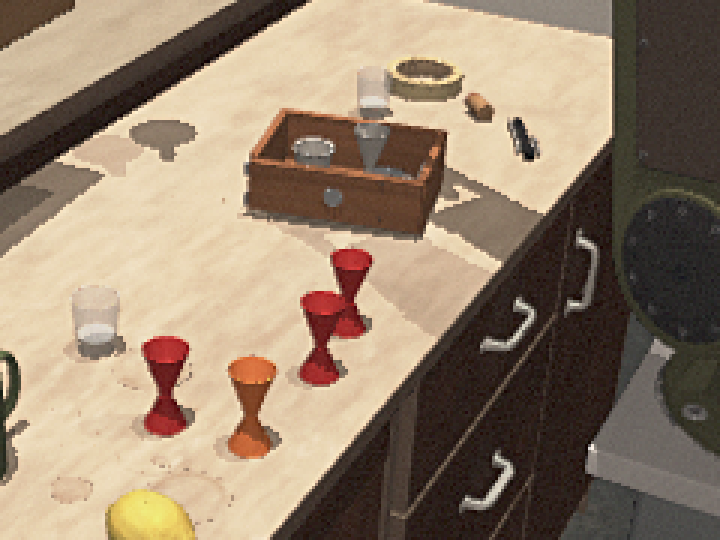

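The gate is shut with its latch at (258,140) in the wrist view. The jigger stands at (300,190), the cup is at (350,208), and everything else is where it was. I'm handing in.

```bash
python3 -c "
from plant import arm
print(arm.hand_in())"
```

```text
the job is handed in; nothing more can be done
None
```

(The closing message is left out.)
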